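# Show a connector insert to the inspection camera

## Robot

A 7-joint arm with a two-finger parallel gripper is mounted at the origin on the work surface. World frame = base frame: x ahead of the robot, y to its left, z up, the work surface at z = 0. Lengths are in mm, angles in rad, forces in N, time in s.
With the tool pointing down it reaches from about 425 to 925 mm from the base axis. Payload 6.8 kg.
Tool frame: the origin (TCP) lies at the very end of the fingers, on their centre line; the grasp point (between the pads) lies arm.grip_depth behind it (arm.grip_depth is the distance from the TCP to the grasp point, in mm); z points along the fingers, y is the line along which they close (so a half turn about z gives the same grasp; the last joint's range is limited). The gripper opens to 88 mm and grips with 3 to 60 N. Pads are 20 mm wide; open, the fingers measure 115 mm over their backs; the gripper's body (75 mm by 178 mm) begins 61 mm behind the grasp point.
Start: joints at [1.092, 0.477, 0.022, 1.555, -0.011, 1.109, -0.083], TCP at [244.604, -629.139, 222.664] pointing down, gripper open.
Joint ranges: [-2.96, 2.96], [-0.34, 2.1], [-1.41, 1.46], [0.24, 2.44], [-1.37, 4.51], [0.17, 1.92], [-2.96, 2.96]. Speed limits (rad/s): [2.39, 2.39, 3.14, 3.14, 3.14, 3.14, 3.14].

## Interface

Orientations are given as [roll, pitch, yaw] about the fixed x, y, z axes, in that order (R = Rz(yaw) Ry(pitch) Rx(roll)).
In Python, from cell import arm, cams, job_done gives the robot as it stands.
- The arm moves only by the tool servo_tool, never from a script. Its argument "targets" is a list that holds one entry, the list of rows, each a list of 6 numbers: the shift along the tool's x, y, z in mm, then the turn, a rotation vector about the tool's x, y, z in degrees. In form: [[[tx, ty, tz, wx, wy, wz], ...]]. A call has 1 to 8 rows; each row is the pose to reach, as a shift and turn from the pose commanded when the call began, along the tool's axes at that moment; what a row does not reach only later rows make up. A row lasts 1/12 s, in which the tool goes at most 41.7 mm and 7.16 degrees, less where a joint would pass 70% of its speed; a pose out of reach is approached as far as the arm can. A call with a gripper value outside its range is refused whole. "fingers" is the opening, from 0 (shut) to 1 (fully open), set as the call begins (left out, the last holds). The fingers move at their own pace and stop on an object; the grip force is fixed at half the most. Time passes only in rows, so rows that repeat a pose let the fingers close. It gives the time, the measured TCP pose, the force, the opening and the grip force at its end, in the units of the state.
- arm.observe(): the state, without advancing time (a new reading comes with each control period).
- cams.capture(name): name is "side" or "top"; returns (picture, depth): 400x640x3 uint8, red, green, blue; 400x640 float32, mm along the optical axis (not along the pixel's ray), 0 where there is no reading.
- cams.camera_params(name): a dict with "camera_matrix" (3x3 intrinsics, pixels), "k1" (the pictures are not rectified: a ray, as slopes to the right and down, at radius r is drawn at 1 + k1 r^2 times it, then the intrinsics apply), "R" (3x3) and "t" (3): a world point X has camera coordinates R X + t. Camera axes: x right, y down, z forward; pixel columns grow to the right and rows downward; lengths in mm; the calibration is good to about 2 mm. A picture is of the moment at which its call begins. camera_params takes no time and is no camera call.
- job_done(): hands the job in; it is judged then, once.
The state is a dict: "time_s": time; "q": joint angles; "joint_velocities": joint speeds; "effort": joint torques, N m; "tool_pos": TCP position; "tcp_rot": TCP orientation; "contact_force": force on the tool from outside, world axes, zero at the start; "wrist_torque": the same for the moment, N m; "width": finger opening in mm; "grip_force": force on a finger pad.
Only numpy, scipy, OpenCV 4.12 (cv2) and the standard library are available. Lean on these libraries where they do the work, as an engineer would, in place of code of your own. Each camera call takes 0.05 s, during which the arm holds its last target. There are 200 camera calls.

## Task

Take the shortest of the three connector inserts (the six-pin one) out of the rack, gripping it by its two narrow metal-plated ends so that the fingers stay off the pins and the collar round them, and hold it up to the inspection camera: pins facing squarely into the lens, centred on the lens axis with the pin face 12 cm from the lens glass, the two rows of pins level and the insert the same way up as it lay in the rack. Do not touch or shift the camera and leave the other inserts and the side cutters where they lie. Finish while still holding the insert there in the air, quite still: it is not put down or let go.

Things in the scene. Friction and masses are not known exactly. Their poses are not given: they have to be found in the camera images.
- insert_short: Six-pin grey connector insert, steel plate on each narrow end, lying in a rack slot. 37 mm deep (x), 51 long (y), 34 high (z), ~70 g. Origin: centre of underside. +x: the way the pins point; z: up as it lies. Main block x -18.5 to +5.5 mm, full length and height: grip its flat ends y = +-25.5 mm, best at x = -6.5, z = 17 to 20. Collar in front, x 5.5 to 18.5. Rear: 6 terminal screws.
- insert_short_collar: Mating collar of the short insert with its pins: open box 13 mm deep, 39 long, 24 high, walls 2 mm; brass pins 2.5 mm thick inside end 1 mm behind the rim. Same origin and axes as insert_short: spans x 5.5 to 18.5, y -19.5 to 19.5, z 5 to 29 mm. Fingers must keep off it.
- pin_face (a point): Centre of the collar's front rim plane, the pin face, of the short insert: at (18.5, 0, 17) mm from insert_short. Axes as insert_short.
- rear_face (a point): Centre of the short insert's rear (screw terminal) face: at (-18.5, 0, 17) mm from insert_short.
- insert_mid: Ten-pin insert of the same make, 64 mm long (y), otherwise the same section, origin and axes. Stays in the rack.
- insert_long: Sixteen-pin insert of the same make, 84 mm long (y), otherwise the same section, origin and axes. Stays in the rack.
- rack: Rack screwed to the bench: base plate 230 x 60 x 6 mm, on it a black bar 196 x 38 mm; slot floor 20 mm above the bench. Slots at x = -60, 0, +60 mm, one insert across each in any order, pins to rack +x. Per slot a back stop 14 mm high and a 3.5 mm rib under the collar, 1 mm play; ends (y) open, inserts overhang the bar there and lift straight up. Origin: centre of underside; x along it, z up.
- camera_stand: Inspection camera: grey foot 300 x 200 x 16 mm, steel column (25 mm thick, 420 high) at x = +120 mm, on it a black carriage with the head (white housing 52 mm square, black lens, ring light 62 mm across) reaching to the robot side (-x of the stand). Height and downward tilt (0.2 to 0.5 rad) differ each time, clamped tight. Origin: centre of the foot underside; z up.
- lens (a point): Centre of the lens glass, at the front of the ring light. Axes belong to the camera head: the lens looks along -x (towards the robot, tilted down), y is level, z is the camera's up.
- focus (a point): The point of sharp focus in free air, on the lens axis 120 mm in front of the lens glass. Axes as lens (x points back to the lens): the insert is rightly presented when pin_face lies here and the insert's x, y, z axes run along these.
- side_cutters: Side cutters with orange handles, 140 mm long, lying flat on the bench, a bystander. Origin: under the middle; x towards the jaws.
Things that resemble listed ones, but are neither listed nor needed, are in the scene too. What is shaped like the rack but green is not meant.

How it is judged (in metres and radians):
On the way:
1. the short insert is lifted out of the rack in the fingers (z of insert_short in the frame of rack above 0.05 m and contact force between insert_short and the fingers above 2 N and contact force between insert_short and rack below 0.1 N), for 0.2 s.
At the end, for the whole second after the job is handed in: Held still in the fingers in free air: pin face within 20 mm of the focus point and turned into the lens within 10 degrees, pin rows level within 10 degrees, not upside down. Lens moved under 6 mm, other inserts under 15 mm, side cutters under 20 mm. Must hold through the last second (distance between pin_face and focus below 0.02 m and angle between the x axis of insert_short and the x axis of focus, either way round below 0.175 rad and angle between the y axis of insert_short and the y axis of focus, either way round below 0.175 rad and x of rear_face in the frame of focus below -0.015 m and angle between insert_short's own z axis and vertical below 1.2 rad and height (world z) of insert_short above 0.1 m and linear speed of insert_short below 0.015 m/s and angular speed of insert_short below 0.1 rad/s and contact force between insert_short and the fingers above 2 N and contact force between insert_short and rack below 0.1 N and contact force between insert_short and camera_stand below 0.1 N and distance of lens from where it was at the start of the episode below 0.006 m and distance of each of insert_mid, insert_long from where it was at the start of the episode below 0.015 m and distance of side_cutters from where it was at the start of the episode below 0.02 m); the arm keeps its last pose, push and grip.
It fails at once if the fingers press on the mating collar or pins of the short insert (contact force between the fingers and insert_short_collar above 1 N).
It fails at once if the robot or the insert knocks the camera or its stand (contact force between any of the arm, the fingers, insert_short and camera_stand above 1 N).
It also fails if it takes over 32 s, if anything falls off the work surface, if the arm or the gripper's body presses on something with over 40 N, if the wrist force passes 120 N, or if a joint passes its speed limit or range.

## Working session

There is one attempt and no reset: what is moved stays moved. The work goes in short steps, Python scripts to look and compute and a tool call to move; the robot and the scene stay as the last step left them, time stands still between calls to the robot, and variables do not carry over. Pictures are saved under pics/ and viewed, at most 10 in all, crops included, and the job is handed in when it is done.

Besides the shell and the picture viewer there is one more tool, called after "Request:" by a JSON object that holds its "api" and its "payload". servo_tool: Moves the arm, as the interface text tells. Its arguments: {"type":"object","properties":{"targets":{"type":"array","items":{"type":"array","items":{"type":"array","items":{"type":"number"}}}},"fingers":{"type":"number"}},"required":["targets"]}

```bash
ls; mkdir -p pics
python3 - <<'E'
from cell import arm,cams
import cv2,numpy as np
print(arm.observe(), arm.grip_depth)
for n in("side","top"):
    p,d=cams.capture(n); cv2.imwrite(f"pics/{n}0.png",p[:,:,::-1]); np.savez(f"{n}0.npz",p=p,d=d); print(n,cams.camera_params(n))
E
```

```text
pics
{'time_s': 0.0, 'q': array([ 1.09192346,  0.47781271,  0.02236505,  1.55641999, -0.01149569,
        1.10930244, -0.08313311]), 'joint_velocities': array([ 0.00112995, -0.00044208, -0.00139673, -0.0001263 , -0.000926  ,
       -0.00167334, -0.00134685]), 'effort': array([ 2.50436178e-04, -5.82855463e+01,  1.53470334e+00, -2.72611248e+01,
       -5.43940568e-02,  1.69223500e-02,  1.41662158e-04]), 'tool_pos': array([ 244.33241829, -628.59154653,  221.68705267]), 'tcp_rot': array([-3.13978497e+00,  1.50490328e-04,  3.70741245e-01]), 'contact_force': array([ 0.21515749, -0.7990328 , -0.91469571]), 'wrist_torque': array([-0.01320081, -0.0184014 , -0.01132387]), 'grip_force': 0.0, 'width': 87.8419790591614} 18.700000000000003
side {'camera_matrix': array([[445.20634028,   0.        , 316.95056397],
       [  0.        , 445.20634028, 193.26407221],
       [  0.        ,   0.        ,   1.        ]]), 'k1': -0.07431707656638681, 'R': array([[ 0.99194734, -0.12613163,  0.01145823],
       [-0.07142604, -0.63183503, -0.77180491],
       [ 0.10458872,  0.76477141, -0.63575615]]), 't': array([-423.80506798,  136.40434433, 1337.06098765])}
top {'camera_matrix': array([[451.72179613,   0.        , 323.61963843],
       [  0.        , 451.72179613, 206.25921999],
       [  0.        ,   0.        ,   1.        ]]), 'k1': -0.044596827240521546, 'R': array([[-1.38608272e-03, -9.99999000e-01, -2.80422845e-04],
       [-9.92176385e-01,  1.41024683e-03, -1.24836023e-01],
       [ 1.24836293e-01,  1.05195870e-04, -9.92177347e-01]]), 't': array([ -71.05774255,  443.95722596, 1358.4377285 ])}
```

View pics/side0.png

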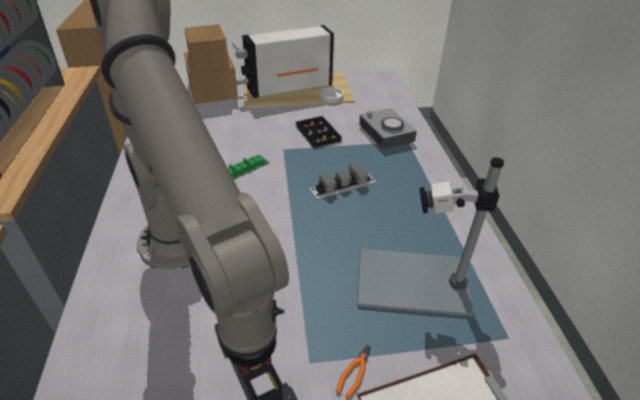

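View pics/top0.png

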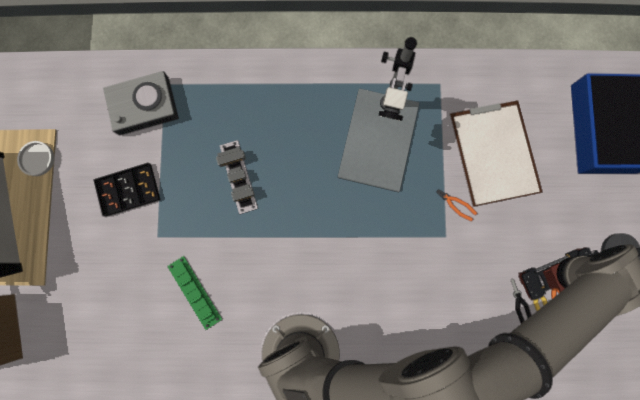

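The side view shows the rack at about (343,182) and the camera head at about (438,197). The top view shows the rack at about (238,177) and the head at about (395,100). I'll zoom in on both.

Run:
```python
import cv2,numpy as np
T=np.load("top0.npz")["p"][:,:,::-1];S=np.load("side0.npz")["p"][:,:,::-1]
f=lambda im,x,y,w,h,s:cv2.resize(im[y:y+h,x:x+w],(w*s,h*s),interpolation=cv2.INTER_CUBIC)
a=f(T,205,130,66,90,6);b=f(S,300,155,84,48,9)[:, :]
c=f(T,370,30,60,100,5);e=f(S,410,150,100,100,5)
def hc(l):
    H=max(i.shape[0] for i in l);return np.hstack([cv2.copyMakeBorder(i,0,H-i.shape[0],0,4,0) for i in l])
cv2.imwrite("pics/z1.png",hc([a,f(S,305,158,75,45,5)]));cv2.imwrite("pics/z2.png",hc([c,f(S,410,175,90,50,5)]))
print(hc([a,f(S,305,158,75,45,5)]).shape)
```

```text
(540, 779, 3)
```

View pics/z1.png

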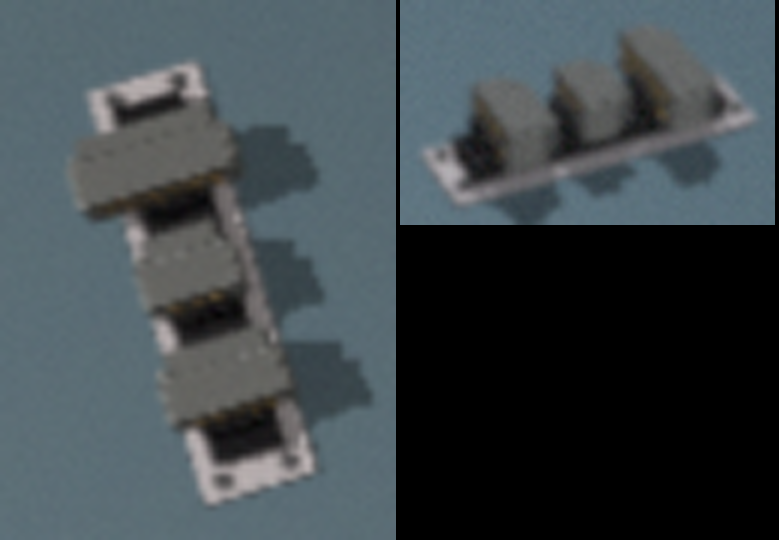

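View pics/z2.png

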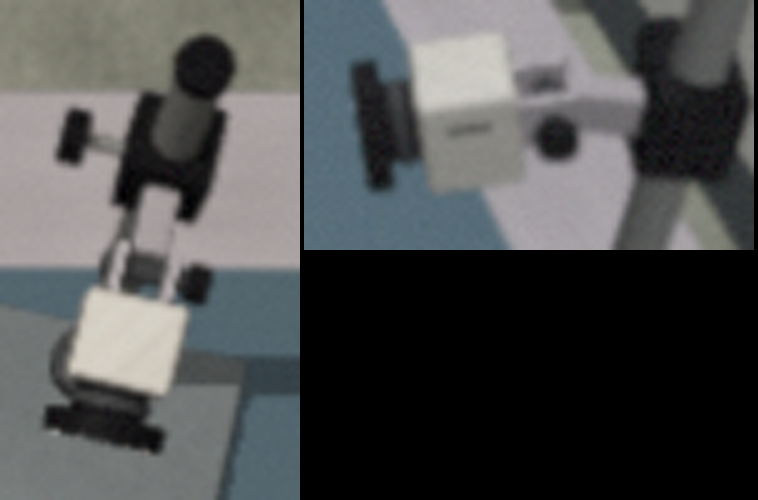

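```bash
cat > h.py <<'E'
import numpy as np,cv2
from cell import cams
def rays(n,uv):
    c=cams.camera_params(n);K=c["camera_matrix"];uv=np.asarray(uv,float).reshape(-1,1,2)
    u=cv2.undistortPoints(uv,K,np.array([c["k1"],0,0,0.]))[:,0]
    R,t=c["R"],c["t"];d=np.c_[u,np.ones(len(u))]@R
    return -R.T@t,d      # d scaled so depth=1
def plane(n,uv,z):
    C,d=rays(n,uv);return C+d*((z-C[2])/d[:,2])[:,None]
def cloud(n,d):
    h,w=d.shape;v,u=np.mgrid[:h,:w];C,r=rays(n,np.c_[u.ravel(),v.ravel()])
    return (C+r*d.reshape(-1,1)).reshape(h,w,3)
def proj(n,X):
    c=cams.camera_params(n);return cv2.projectPoints(np.asarray(X,float).reshape(-1,1,3),cv2.Rodrigues(c["R"])[0],c["t"],c["camera_matrix"],np.array([c["k1"],0,0,0.]))[0][:,0]
E
python3 - <<'E'
from h import *
D=np.load("top0.npz");p,d=D["p"],D["d"];X=cloud("top",d)
sub=np.zeros(d.shape,bool);sub[130:220,205:272]=1
hsv=cv2.cvtColor(p,cv2.COLOR_RGB2HSV).astype(int)
print("mat z",np.median(X[200:230,170:200,2]),"std",X[200:230,170:200,2].std())
# whole rack: non-mat white plate
w=sub&(hsv[...,1]<45)&(hsv[...,2]>140)
v,u=np.nonzero(w);P=plane("top",np.c_[u,v],6)[:,:2].astype(np.float32)
r=cv2.minAreaRect(P);print("plate",r,len(P))
b=cv2.boxPoints(r)
L,W=max(r[1]),min(r[1])
e0=b[1]-b[0];e1=b[2]-b[1];e=e0 if np.linalg.norm(e0)>np.linalg.norm(e1) else e1
e=e/np.linalg.norm(e);e=e*(1 if e[0]>0 else -1);n=np.array([-e[1],e[0]]);print("axis",e,np.degrees(np.arctan2(e[1],e[0])))
c=np.array(r[0])
m=sub&(X[...,2]>25);Q=X[m]; s=(Q[:,:2]-c)@e; y=(Q[:,:2]-c)@n
H=np.full((24,40),np.nan)
for a in range(40):
    for k in range(24):
        q=(s>-120+6*a)&(s<=-114+6*a)&(y>-60+5*k)&(y<=-55+5*k)
        if q.sum():H[k,a]=Q[q,2].mean()
for a in range(40):
    print(-117+6*a,' '.join('  .' if np.isnan(h) else f'{h:3.0f}' for h in H[:,a]))
S=np.load("side0.npz");print(p[175:200,232:246].mean(axis=(0,1)))
E
```

```text
mat z 1.324448957294294 std 46.793283421451775
plate ((541.9228515625, 198.8703155517578), (229.07627868652344, 59.379024505615234), 17.29987335205078) 174
axis [0.95476145 0.29737288] 17.29988
-117   .   .   .   .   .   .   .   .   .   .   .   .   .   .   .   .   .   .   .   .   .   .   .   .
-111   .   .   .   .   .   .   .   .   .   .   .   .   .   .   .   .   .   .   .   .   .   .   .   .
-105   .   .   .   .   .   .   .   .   .   .   .   .   .   .   .   .   .   .   .   .   .   .   .   .
-99   .   .   .   .   .   .   .   .   .   .   .   .   .  28   .   .   .   .   .   .   .   .   .   .
-93   .   .   .   .   .   .   .   .   .   .  27   .   .  28   .   .   .   .   .   .   .   .   .   .
-87   .   .   .   .   .   .   .   .  32  37  31  31  34  34  31   .   .   .   .   .   .   .   .   .
-81   .   .   .   .   .  37  45  40  36  41  44  37  38  43  43  39  50  43   .   .   .   .   .   .
-75   .   .   .   .  41  46  56  52  57  52  58  53  54  55  46  54  55  56   .   .   .   .   .   .
-69   .   .   .   .   .  47  57  57  54  53  56  58  52  53  53  56  56  54   .   .   .   .   .   .
-63
[... 2413 characters left out ...]
.   .   .   .   .  48   .   .   .  46   .  49  51   .   .   .   .
87   .   .   .   .   .   .   .   .   .   .   .   .   .   .   .   .   .   .   .   .   .   .   .   .
93   .   .   .   .   .   .   .   .   .   .   .   .   .   .   .   .   .   .   .   .   .   .   .   .
99   .   .   .   .   .   .   .   .   .   .   .   .   .   .   .   .   .   .   .   .   .   .   .   .
105   .   .   .   .   .   .   .   .   .   .   .   .   .   .   .   .   .   .   .   .   .   .   .   .
111   .   .   .   .   .   .   .   .   .   .   .   .   .   .   .   .   .   .   .   .   .   .   .   .
117   .   .   .   .   .   .   .   .   .   .   .   .   .   .   .   .   .   .   .   .   .   .   .   .
[81.60857143 80.58285714 77.90571429]
```

The depth grid puts the collars at the +e end, so the pins point away from the robot and rack yaw is about 17.3°. The short insert sits in the middle slot. Next is the camera head.

Run:
```python
from h import *
T=np.load("top0.npz");S=np.load("side0.npz")
XT=cloud("top",T["d"]);XS=cloud("side",S["d"])
# short insert refine
e=np.array([.95476,.29737]);n=np.array([-e[1],e[0]]);c=np.array([541.92,198.87])
Q=XT[130:220,205:272].reshape(-1,3);Q=Q[Q[:,2]>46];s=(Q[:,:2]-c)@e;y=(Q[:,:2]-c)@n
for lo,hi in((-85,-38),(-25,24),(35,85)):
    k=(s>lo)&(s<hi)
    r=cv2.minAreaRect(Q[k][:,:2].astype(np.float32));print("ins",[np.percentile(s[k],q) for q in(1,99)],[np.percentile(y[k],q) for q in(1,99)],r)
# foot: z~16 region
m=(np.abs(XT[...,2]-16)<9);m[:, :330]=0;m[:,425:]=0;m[:85]=0;m[200:]=0
hsv=cv2.cvtColor(T["p"],cv2.COLOR_RGB2HSV);print("foot hsv",hsv[150,370],hsv[210,300],T["d"][150,370])
f=((hsv[...,1]<50)&(hsv[...,2]>60)&m).astype(np.uint8)
f=cv2.morphologyEx(f,cv2.MORPH_OPEN,np.ones((5,5)))
v,u=np.nonzero(f);P=plane("top",np.c_[u,v],16)[:,:2].astype(np.float32)
print("foot",cv2.minAreaRect(P),u.min(),u.max(),v.min(),v.max())
# left/right long edges of foot by line fits
# housing
hs=cv2.cvtColor(T["p"],cv2.COLOR_RGB2HSV)
w=np.zeros(f.shape,bool);w[85:112,380:412]=1;w&=(T["p"].min(2)>165)
W=XT[w];z0=np.median(W[:,2]);W=W[np.abs(W[:,2]-z0)<25];print("top face",len(W),W.mean(0))
A=np.c_[W[:,:2]-W[:,:2].mean(0),np.ones(len(W))];co,res,_,_=np.linalg.lstsq(A,W[:,2],rcond=None);print(co,np.std(A@co-W[:,2]))
nn=np.array([-co[0],-co[1],1]);nn/=np.linalg.norm(nn);print("normal",nn,"tilt",np.degrees(np.arccos(nn[2])),"dir",np.degrees(np.arctan2(nn[1],nn[0])))
v,u=np.nonzero(w);ra=cv2.minAreaRect(np.c_[u,v].astype(np.float32));print(ra)
# foot corners
```

```text
ins [np.float64(-79.9689920793147), np.float64(-42.743757163526)] [np.float64(-33.697861925603384), np.float64(28.15024961655651)] ((484.005126953125, 177.82037353515625), (39.64780807495117, 63.454254150390625), 15.642301559448242)
ins [np.float64(-19.98112659578064), np.float64(17.834704597883164)] [np.float64(-25.390621342911977), np.float64(23.94300300539085)] ((540.8937377929688, 197.98806762695312), (39.10686492919922, 50.1827392578125), 18.638776779174805)
ins [np.float64(40.297958035890304), np.float64(78.24024895827728)] [np.float64(-39.506371528246675), np.float64(42.5217942081102)] ((597.8516845703125, 218.067626953125), (40.19721603393555, 84.74044036865234), 17.130006790161133)
foot hsv [ 96  10 125] [ 98  57 116] 1420.1985
foot ((659.2835083007812, -245.53561401367188), (199.92478942871094, 302.1058349609375), 76.29251861572266) 339 418 89 191
top face 335 [ 675.90357663 -248.70963847  334.41984685]
[ 2.40898081e-01 -6.30341758e-02  3.34419847e+02] 2.488557641751067
normal [-0.2337599   0.06116638  0.97036848] tilt 13.982759583376467 dir 165.3365567979504
((395.5588684082031, 95.76471710205078), (19.402849197387695, 20.615528106689453), 14.03624439239502)
```

Run:
```python
from h import *
T=np.load("top0.npz");S=np.load("side0.npz")
yaw=np.radians(-13.9);t=np.radians(14)
Rz=cv2.Rodrigues(np.array([0,0,yaw]))[0];Ry=cv2.Rodrigues(np.array([0,-t,0]))[0];R=Rz@Ry;print(R)
H=np.array([675.9,-248.7,334.4])-26*R[:,2];print("housing c",H)
for nme,D in(("top",T),("side",S)):
    X=cloud(nme,D["d"]);L=(X-H)@R
    m=(np.abs(L)<[90,45,45]).all(-1)
    q=L[m];c=D["p"][m].max(1)
    print(nme,m.sum())
    for a in range(-75,40,3):
        k=(q[:,0]>a)&(q[:,0]<=a+3)
        if k.sum():print(a,k.sum(),"y",q[k,1].min().round(),q[k,1].max().round(),"z",q[k,2].min().round(),q[k,2].max().round(),c[k].mean().round())
# pixel silhouette test: predicted ring rim at candidate offsets
th=np.linspace(0,2*np.pi,60,endpoint=False)
for nme,D in(("top",T),("side",S)):
    for a in(-60,-56,-52,-48,-44):
        ring=H+(np.c_[np.full(60,a),31*np.cos(th),31*np.sin(th)])@R.T
        uv=proj(nme,ring);print(nme,a,"u",uv[:,0].min().round(1),uv[:,0].max().round(1),"v",uv[:,1].min().round(1),uv[:,1].max().round(1))
```

```text
[[ 0.94188205  0.24022804 -0.23483757]
 [-0.23309224  0.97071648  0.05811642]
 [ 0.2419219   0.          0.97029573]]
housing c [ 682.00577685 -250.21102701  309.17231112]
top 1083
-51 36 y -29.0 27.0 z -13.0 30.0 58.0
-48 32 y -28.0 28.0 z -27.0 32.0 32.0
-45 29 y -31.0 29.0 z 4.0 33.0 28.0
-42 30 y -30.0 29.0 z 4.0 32.0 27.0
-39 18 y -29.0 30.0 z 2.0 32.0 39.0
-36 21 y -18.0 18.0 z -1.0 20.0 34.0
-33 20 y -20.0 19.0 z 5.0 23.0 58.0
-30 20 y -19.0 19.0 z 3.0 22.0 55.0
-27 18 y -18.0 18.0 z 5.0 20.0 41.0
-24 35 y -25.0 23.0 z -1.0 29.0 114.0
-21 27 y -22.0 25.0 z -10.0 31.0 188.0
-18 26 y -25.0 24.0 z 21.0 31.0 206.0
-15 29 y -27.0 25.0 z -2.0 28.0 197.0
-12 26 y -25.0 25.0 z -16.0 31.0 203.0
-9 29 y -25.0 25.0 z 17.0 32.0 205.0
-6 26 y -27.0 25.0 z -2.0 32.0 200.0
-3 26 y -26.0 25.0 z 20.0 30.0 202.0
0 29 y -24.0 25.0 z -16.0 31.0 202.0
3 28 y -26.0 24.0 z 21.0 30.0 204.0
6 25 y -26.0 25.0 z -2.0 30.0 202.0
9 29 y -25.0 25.0 z -15.0 30.0 201.0
12 26 y -26.0 24.0 z 21.0 32.0 206.0
15 27 y -26.0 25.0 z -3.0 31.0 198.0
18 25 y -25.0 23.0 z 23.0 31.0 180.0
21 9 y -22.0 18.0 z 16.0 26.0 
[... 1062 characters left out ...]
0
15 42 y -29.0 20.0 z -24.0 26.0 166.0
18 37 y -29.0 20.0 z -23.0 26.0 156.0
21 27 y -27.0 16.0 z -21.0 24.0 143.0
24 21 y -26.0 17.0 z -11.0 13.0 127.0
27 27 y -37.0 16.0 z -13.0 13.0 115.0
30 34 y -36.0 13.0 z -8.0 15.0 94.0
33 28 y -36.0 13.0 z -7.0 16.0 86.0
36 29 y -38.0 17.0 z -9.0 13.0 81.0
39 30 y -36.0 14.0 z -9.0 14.0 88.0
top -60 u 376.4 400.3 v 119.1 125.0
top -56 u 376.8 400.7 v 117.5 123.5
top -52 u 377.2 401.1 v 115.9 122.0
top -48 u 377.5 401.4 v 114.4 120.4
top -44 u 377.9 401.8 v 112.8 118.9
side -60 u 414.0 416.9 v 185.9 212.3
side -56 u 415.8 418.7 v 185.7 212.1
side -52 u 417.5 420.4 v 185.5 212.0
side -48 u 419.3 422.1 v 185.3 211.8
side -44 u 421.0 423.9 v 185.1 211.6
```

```bash
cat >> h.py <<'E'
from scipy.spatial.transform import Rotation as Ro
from cell import arm
def step(p,R):
    o=arm.observe();R0=Ro.from_euler("xyz",o["tcp_rot"])
    print(o["time_s"],"shift",R0.inv().apply(np.asarray(p)-o["tool_pos"]).round(1),"turn",(R0.inv()*R).as_rotvec(degrees=True).round(2))
def down(yawdeg): return Ro.from_euler("xyz",[180,0,yawdeg],degrees=True)
def tool_from_insert(R): return Ro.from_matrix(R)*Ro.from_euler("x",180,degrees=True)
def world(R0yaw,rows): pass
G=np.array([541.3,198.3]); YAW=17.2
e=np.array([np.cos(np.radians(YAW)),np.sin(np.radians(YAW))])
GRASP=np.r_[G-6.5*e,19.8]
E
python3 - <<'E'
from h import *
print(GRASP)
step([430,-230,222],down(17.2)); step([500,0,222],down(17.2)); step(np.r_[GRASP[:2],140],down(17.2))
E
```

```text
[535.09069065 196.37789767  19.8       ]
0.1 shift [ 3.175e+02 -3.043e+02  2.000e-01] turn [-0.09  0.01  4.05]
0.1 shift [ 466.1 -493.3    0.5] turn [-0.09  0.01  4.05]
0.1 shift [ 569.9 -663.5   82.7] turn [-0.09  0.01  4.05]
```

Request:
{"api": "servo_tool", "payload": {"targets": [[[25,-24,0,0,0,0.5],[50,-48,0,0,0,1],[75,-72,0,0,0,1.5],[100,-96,0,0,0,2],[125,-120,0,0,0,2.5],[150,-144,0,0,0,3],[175,-168,0,0,0,3.5],[200,-192,0,0,0,4]]], "fingers": 1}}

```text
time_s: 0.77
tool_pos: [361.6, -375.9, 222.4]
tcp_rot: [-3.141, 0.0, 0.3]
contact_force: [1.0, 0.3, 0.6]
width: 87.8
grip_force: 0.0
```

Request:
{"api": "servo_tool", "payload": {"targets": [[[25,-24,0,0,0,0],[50,-48,0,0,0,0],[75,-72,0,0,0,0],[100,-96,0,0,0,0],[122,-125,0,0,0,0],[144,-154,0,0,0,0],[166,-183,0,0,0,0],[188,-212,0,0,0,0]]]}}

```text
time_s: 1.43
tool_pos: [478.1, -117.8, 222.5]
tcp_rot: [-3.142, 0.0, 0.301]
contact_force: [1.0, 0.8, 0.1]
width: 88.0
grip_force: 0.0
```

Run:
```python
from h import *
print(arm.observe()["tool_pos"]);step([500,0,222],down(17.2)); step(np.r_[GRASP[:2],140],down(17.2))
```

```text
[ 478.14513015 -117.82486659  222.5058983 ]
1.4333 shift [  55.8 -106.1    0.5] turn [-0.    0.02  0.03]
1.4333 shift [ 147.5 -283.2   82.5] turn [-0.    0.02  0.03]
```

Request:
{"api": "servo_tool", "payload": {"targets": [[[18,-35,0,0,0,0],[36,-70,0,0,0,0],[54,-105,5,0,0,0],[72,-140,15,0,0,0],[90,-175,30,0,0,0],[108,-210,48,0,0,0],[126,-245,65,0,0,0],[140,-270,76,0,0,0]]]}}

```text
time_s: 2.1
tool_pos: [530.9, 182.6, 145.1]
tcp_rot: [-3.141, 0.001, 0.303]
contact_force: [1.1, -0.5, -0.1]
width: 87.7
grip_force: 0.0
```

Request:
{"api": "servo_tool", "payload": {"targets": [[[5,-9,4,0,0,0],[7,-13,6,0,0,0],[7.5,-13.2,6.5,0,0,0],[7.5,-13.2,6.5,0,0,0]]]}}

```text
time_s: 2.43
tool_pos: [535.3, 192.9, 140.2]
tcp_rot: [3.141, 0.0, 0.299]
contact_force: [-0.5, -0.3, 0.6]
width: 87.9
grip_force: 0.0
```

Run:
```python
from h import *
print(arm.observe()["tool_pos"]);step(GRASP,down(17.2))
p,d=cams.capture("side");T,_=cams.capture("top")
a=cv2.resize(p[120:210,290:400],None,fx=5,fy=5,interpolation=3)[:,:,::-1]
cv2.imwrite("pics/pre.png",a)
```

```text
[535.27815806 192.94677645 140.23907832]
2.4333 shift [  0.9  -3.5 120.4] turn [ 0.06  0.02 -0.05]
```

View pics/pre.png

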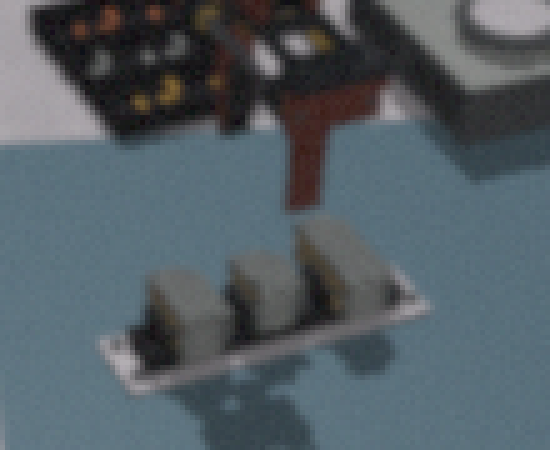

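The picture shows the red-brown near finger tip at about (350.6,162) in the full image, above and outside the middle (short) insert. I'm descending now.

Request:
{"api": "servo_tool", "payload": {"targets": [[[0.5,-2,15,0,0,0],[1,-3.5,30,0,0,0],[1,-3.5,46,0,0,0],[1,-3.5,62,0,0,0],[1,-3.5,78,0,0,0],[1,-3.5,94,0,0,0],[1,-3.5,106,0,0,0],[1,-3.5,114,0,0,0]]]}}

```text
time_s: 3.2
tool_pos: [535.0, 196.8, 25.4]
tcp_rot: [3.141, 0.001, 0.299]
contact_force: [-0.7, -0.2, 0.4]
width: 88.0
grip_force: 0.0
```

Request:
{"api": "servo_tool", "payload": {"targets": [[[0,0,4,0,0,0],[0,0,6,0,0,0],[0,0,6,0,0,0],[0,0,6,0,0,0]]]}}

```text
time_s: 3.53
tool_pos: [535.5, 198.5, 20.8]
tcp_rot: [-3.142, -0.001, 0.301]
contact_force: [-0.1, 0.3, 0.0]
width: 88.0
grip_force: 0.0
```

Run:
```python
from h import *
step(GRASP,down(17.2))
p,d=cams.capture("side")
cv2.imwrite("pics/at.png",cv2.resize(p[140:210,300:390],None,fx=7,fy=7,interpolation=3)[:,:,::-1])
```

```text
3.5333 shift [-1.   1.9  1. ] turn [-0.   -0.06  0.04]
```

View pics/at.png

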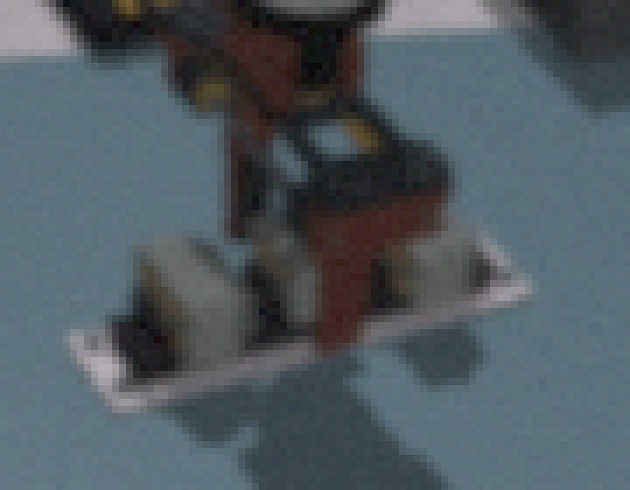

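Run:
```python
from h import *
p,d=cams.capture("side")
o=arm.observe();R=Ro.from_euler("xyz",o["tcp_rot"])
f=lambda v:proj("side",R.apply(v)+o["tool_pos"])*7-[2100,980]
print("finger outer tip corners",f([[-10,57.5,0],[10,57.5,0],[-10,44,0],[10,44,0]]).round())
n=np.r_[-e[1],e[0],0];E=np.r_[e,0]
for s in(-1,0,1):
    L={-1:32,0:25.5,1:42}[s]
    q=np.array([np.r_[G,20]+E*(60*s+a)-n*L+[0,0,h] for a in(-18.5,5.5) for h in(0,34)])
    print(s,(proj("side",q)*7-[2100,980]).round().tolist())
```

```text
finger outer tip corners [[322. 357.]
 [359. 347.]
 [309. 341.]
 [346. 331.]]
-1 [[182.0, 364.0], [184.0, 308.0], [227.0, 351.0], [230.0, 295.0]]
0 [[288.0, 324.0], [291.0, 269.0], [332.0, 312.0], [336.0, 257.0]]
1 [[413.0, 313.0], [418.0, 258.0], [456.0, 301.0], [462.0, 246.0]]
```

Request:
{"api": "servo_tool", "payload": {"targets": [[[-0.8,1.8,0.8,0,0,0],[-0.8,1.8,0.8,0,0,0],[-0.8,1.8,0.8,0,0,0],[-0.8,1.8,0.8,0,0,0]]]}}

```text
time_s: 3.97
tool_pos: [534.8, 196.3, 19.5]
tcp_rot: [3.142, -0.0, 0.301]
contact_force: [-0.2, -0.3, -0.0]
width: 88.1
grip_force: 0.0
```

Request:
{"api": "servo_tool", "payload": {"targets": [[[0,0,0,0,0,0],[0,0,0,0,0,0],[0,0,0,0,0,0],[0,0,0,0,0,0],[0,0,0,0,0,0],[0,0,0,0,0,0],[0,0,0,0,0,0],[0,0,0,0,0,0]]], "fingers": 0}}

```text
time_s: 4.63
tool_pos: [534.7, 196.4, 19.3]
tcp_rot: [3.142, 0.0, 0.301]
contact_force: [-0.3, 0.3, -0.1]
width: 50.8
grip_force: 30.0
```

Gripped: the opening is 50.8 mm at 30 N. I'll lift straight up.

Request:
{"api": "servo_tool", "payload": {"targets": [[[0,0,-3,0,0,0],[0,0,-8,0,0,0],[0,0,-16,0,0,0],[0,0,-26,0,0,0],[0,0,-40,0,0,0],[0,0,-55,0,0,0],[0,0,-70,0,0,0],[0,0,-85,0,0,0]]]}}

```text
time_s: 5.3
tool_pos: [534.9, 196.4, 106.2]
tcp_rot: [-3.142, -0.001, 0.301]
contact_force: [0.6, -0.8, -0.6]
width: 50.6
grip_force: 30.0
```

Request:
{"api": "servo_tool", "payload": {"targets": [[[0,0,-20,0,0,0],[0,0,-45,0,0,0],[0,0,-70,0,0,0],[0,0,-95,0,0,0],[0,0,-115,0,0,0],[0,0,-125,0,0,0],[0,0,-130,0,0,0],[0,0,-130,0,0,0]]]}}

```text
time_s: 5.97
tool_pos: [535.0, 196.5, 235.4]
tcp_rot: [3.142, -0.002, 0.301]
contact_force: [0.6, -0.0, -0.9]
width: 50.9
grip_force: 30.0
```

```bash
cat >> h.py <<'E'
yw=np.radians(-13.8);tl=np.radians(14)
RL=cv2.Rodrigues(np.array([0,0,yw]))[0]@cv2.Rodrigues(np.array([0,-tl,0]))[0]
HC=np.array([682.,-250.2,309.2])+RL@[0,-1,-.7]
FOCUS=HC-169*RL[:,0]
RT=tool_from_insert(RL)
# pin face in tool frame: x +25 , y 0, z: grasp point at insert z 18.2 -> pin face 1 below (tool +z) ; TCP at z -0.5
PT=np.array([25.,0,-17.5])
TCPF=FOCUS-RT.apply(PT)
E
python3 - <<'E'
from h import *
print(FOCUS,TCPF);o=arm.observe();print(o["tool_pos"],o["width"],o["grip_force"])
step([520,0,280],down(2)); step(TCPF-60*RL[:,0],RT);step(TCPF,RT)
for n in("side","top"):
    p,d=cams.capture(n);np.savez(n+"1.npz",p=p,d=d)
p=np.load("side1.npz")["p"]
cv2.imwrite("pics/lift.png",cv2.resize(p[60:210,290:400],None,fx=4,fy=4,interpolation=3)[:,:,::-1])
E
```

```text
[ 522.67934599 -212.09681774  267.63599264] [ 503.23358626 -207.32048104  244.60777004]
[535.02810745 196.46505994 235.38693895] 50.91599746553585 29.999141693115234
5.9667 shift [-72.5 183.2 -44.7] turn [-1.000e-02 -1.000e-01  1.524e+01]
5.9667 shift [-199.9  346.2    5. ] turn [-3.82 13.56 30.88]
5.9667 shift [-150.   376.2   -9.5] turn [-3.82 13.56 30.88]
```

View pics/lift.png

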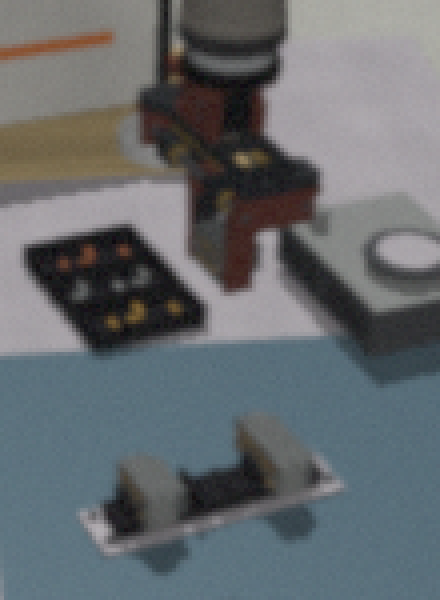

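The short insert is out of the rack and its slot is empty; the other two haven't moved. Next I swing to a point 60 mm short of focus.

Request:
{"api": "servo_tool", "payload": {"targets": [[[-13,23,0,-0.2,0.8,2],[-26,46,0,-0.5,1.7,4],[-39,69,0,-0.7,2.5,6],[-52,92,0,-1,3.4,8],[-65,115,0,-1.2,4.2,10],[-78,138,0,-1.5,5.1,12],[-92,161,1,-1.7,6,14],[-106,184,2,-2,7,16]]]}}

```text
time_s: 6.73
tool_pos: [486.8, -12.1, 230.9]
tcp_rot: [3.124, -0.124, 0.021]
contact_force: [-0.2, 0.5, -0.0]
width: 50.5
grip_force: 30.0
```

Run:
```python
from h import *
step(TCPF-60*RL[:,0],RT)
```

```text
6.7333 shift [-43.6 180.5  -1.4] turn [-1.74  6.74 14.8 ]
```

Request:
{"api": "servo_tool", "payload": {"targets": [[[-6,25,0,-0.2,1,2],[-12,50,0,-0.5,2,4],[-18,75,0,-0.7,3,6],[-24,100,0,-1,4,8],[-30,125,0,-1.2,5,10],[-36,148,0,-1.4,5.8,12],[-41,162,0,-1.6,6.4,13.5],[-43,168,0,-1.7,6.7,14.4]]]}}

```text
time_s: 7.4
tool_pos: [447.0, -181.5, 228.6]
tcp_rot: [3.141, -0.243, -0.237]
contact_force: [-0.1, 0.7, -0.5]
width: 50.5
grip_force: 30.0
```

Request:
{"api": "servo_tool", "payload": {"targets": [[[0,2,0,0,0,0],[0,3,0,0,0,0],[0,3,0,0,0,0]]]}}

```text
time_s: 7.65
tool_pos: [448.6, -181.5, 229.8]
tcp_rot: [-3.142, -0.245, -0.23]
contact_force: [-0.6, -0.1, -0.5]
width: 51.2
grip_force: 30.0
```

Run:
```python
from h import *
step(TCPF-60*RL[:,0],RT);step(TCPF,RT)
```

```text
7.65 shift [ 0.9 12.  -0.1] turn [-0.15 -0.03  0.61]
7.65 shift [60.9 12.7 -0. ] turn [-0.15 -0.03  0.61]
```

Request:
{"api": "servo_tool", "payload": {"targets": [[[6,3,0,0,0,0.2],[14,6,0,0,0,0.5],[24,9,0,0,0,0.6],[34,12,0,-0.1,0,0.6],[44,12.5,0,-0.1,0,0.6],[53,12.5,0,-0.1,0,0.6],[59,12.5,0,-0.1,0,0.6],[61,12.5,0,-0.1,0,0.6]]]}}

```text
time_s: 8.32
tool_pos: [504.2, -208.5, 245.0]
tcp_rot: [-3.141, -0.246, -0.242]
contact_force: [0.6, 0.5, 0.1]
width: 50.5
grip_force: 30.0
```

Request:
{"api": "servo_tool", "payload": {"targets": [[[0,0,0,0,0,0],[0,0,0,0,0,0],[0,0,0,0,0,0],[0,0,0,0,0,0],[0,0,0,0,0,0],[0,0,0,0,0,0]]]}}

```text
time_s: 8.82
tool_pos: [502.6, -208.4, 244.8]
tcp_rot: [-3.141, -0.245, -0.243]
contact_force: [0.0, 0.4, -0.7]
width: 50.8
grip_force: 30.0
```

Run:
```python
from h import *
step(TCPF,RT)
for n in("side","top"):
    p,d=cams.capture(n);np.savez(n+"2.npz",p=p,d=d)
    X=cloud(n,d);L=(X-FOCUS)@RL      # lens frame, origin focus
    m=(np.abs(L-[0,0,0])<[70,45,40]).all(-1);hsv=cv2.cvtColor(p,cv2.COLOR_RGB2HSV)
    red=((hsv[...,0]<12)|(hsv[...,0]>168))&(hsv[...,1]>90)
    q=L[m&~red];print(n,len(q),"red L x pct",np.percentile(L[m&red][:,0],[2,98]).round(1) if (m&red).any() else None)
    for a in range(-50,22,4):
        k=(q[:,0]>a)&(q[:,0]<=a+4)
        if k.sum():print(a,k.sum(),q[k].min(0).round(),q[k].max(0).round())
    H=(X-HC)@RL;mm=(np.abs(H)<[22,24,40]).all(-1)&(p.min(2)>140);print("housing pts",np.median(H[mm],0),mm.sum())
p=np.load("side2.npz")["p"];t=np.load("top2.npz")["p"]
a=cv2.resize(p[130:260,340:480],None,fx=3,fy=3,interpolation=3);b=cv2.resize(t[80:210,350:470],None,fx=3,fy=3,interpolation=3)
cv2.imwrite("pics/fin.png",np.hstack([a,b])[:,:,::-1])
```

```text
8.8167 shift [ 0.3 -1.2  0.2] turn [-0.01 -0.05 -0.12]
side 152 red L x pct [-32.3 -14.8]
-38 15 [-37. -41. -15.] [-34. -33.  24.]
-34 12 [-34. -40. -17.] [-30. -34.  25.]
-30 4 [-28. -37. -19.] [-26. -33. -13.]
-26 1 [-24. -35. -16.] [-24. -35. -16.]
-22 3 [-21. -37. -14.] [-18. -37. -11.]
-18 16 [-18. -39. -17.] [-14.  35.  40.]
-14 20 [-14. -37. -13.] [-10. -20.  15.]
-10 15 [-10. -30. -13.] [-6. 10. 10.]
-6 26 [ -6. -22. -13.] [-2. 18. 13.]
-2 40 [ -2. -22. -13.] [ 1. 18. 13.]
housing pts [ 0.30958082 -1.77255989 24.03054938] 271
top 0 red L x pct None
housing pts [-1.93163821e-02 -1.46563665e-01  2.65861981e+01] 351
```

View pics/fin.png

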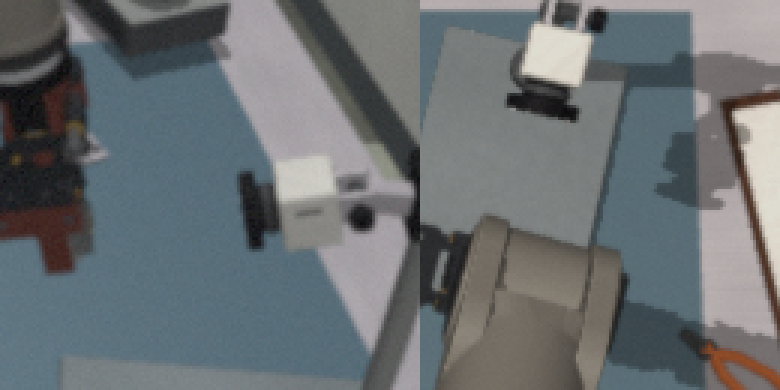

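The insert's pin face sits at the focus point: x ≈ 0, collar z ±13 mm, and y within about 2 mm. The left half of the picture shows it at about (85,225), facing the lens ring at about (250,210). The camera hasn't moved, so I'm handing in.

```bash
python3 -c "
from cell import job_done;print(job_done())"
```

```text
the job is handed in; nothing more can be done
None
```

The job is handed in: the arm is holding the six-pin insert still in front of the lens, with its pin face measured within about 2 mm of the focus point; the judge's verdict was not shown.

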